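# Put the check-in code card on its stand

## Task

Take the blue card with the square black-and-white code out of the rack and set it on the white display stand: lower edge on the ledge behind the front lip, card centred and squared to the stand, leaning back on the sloped backstop with its printed face out towards the visitors, so that it stays there by itself. Leave the red and the green card where they are in the rack.

Things in the scene. Friction and masses are not known exactly. Their poses are not given: they have to be found in the camera images.
- code_card: Blue acrylic card, 8 mm thick (x), 90 wide (y), 150 high (z), 0.13 kg, white square with black code on its printed (+x) face. Origin: centre of its underside. Stands upright in one of 3 parallel slots (70 mm apart along x) of a fixed grey rack; printed faces all look away from the robot, within 20 degrees. Grip it across its 8 mm near the top edge and draw it straight up.
- red_card: Bystander: red card, white panel and yellow bar, same size and axes as the blue one, upright in another slot of the rack. Rack floor 6 mm, slot walls 40 mm above the table, 1 mm play each side: the upper 116 mm of each card stands free. Which card is in which slot is random.
- green_card: Bystander: green card with a white cross, same size and axes as the blue one, upright in another slot of the rack.
- stand: White stand, fixed, 130 mm wide (y). Origin on the table under the ledge; +x: out to the visitors, away from the robot within 20 degrees. Level ledge 12 mm high from x = -10 mm (foot of backstop) to +12 mm (lip, 6 thick, top 22 mm above table). Backstop: flat panel, full width, 90 mm up the slope, leaning 20 degrees back from vertical towards -x, 6 thick; base and struts behind it reach x = -73 mm.
Things that resemble listed ones, but are neither listed nor needed, are in the scene too. There is more than one size of the code_card; the job needs the smallest.

How it is judged:
By the outcome, as a careful person would: the job done as asked, in the order asked, and still so for the second after the job is handed in, with the robot touching nothing.
It also fails if it takes over 40 s, if anything falls off the work surface, if the arm or the gripper's body presses on something with over 40 N, if the wrist force passes 120 N, or if a joint passes its speed limit or range.

## Robot

A 6-joint arm with a two-finger parallel gripper is mounted at the origin on the work surface. World frame = base frame: x ahead of the robot, y to its left, z up, the work surface at z = 0. Lengths are in mm, angles in rad, forces in N, time in s.
With the tool pointing down it reaches from about 275 to 1000 mm from the base axis. Payload 8.4 kg.
Tool frame: the origin (TCP) lies at the very end of the fingers, on their centre line; the grasp point (between the pads) lies 19 mm behind it; y points along the fingers, x is the direction in which the jaws open and shut, and the axes are right-handed (so a half turn about y gives the same grasp; the last joint's range is limited). The gripper opens to 85 mm and grips with 20 to 120 N. Pads are 22 mm wide; open, the fingers measure 114 mm over their backs; the gripper's body (76 mm by 85 mm) begins 54 mm behind the grasp point. The pads swing forward as they close: fully open they stand 13 mm farther back than shut.
Start: joints at [-1.351, 0.353, 1.633, -0, 1.155, -0.002], TCP at [137.489, -609.692, 231.281] pointing down, gripper open.
Joint ranges: [-2.63, 2.63], [-0.92, 2.1], [0.06, 2.66], [-1.3, 4.44], [0, 2.69], [-3.02, 3.02]. Speed limits (rad/s): [2.22, 2.22, 2.79, 3.14, 3.14, 3.14].

## Interface

Orientations are given as [roll, pitch, yaw] about the fixed x, y, z axes, in that order (R = Rz(yaw) Ry(pitch) Rx(roll)).
In Python, from rig import r gives the robot as it stands.
- The arm moves only by the tool servo_tool, never from a script. Its argument "motion" is a list of rows, each a list of 7 numbers: the opening, from -1 (shut) to 1 (fully open), then the shift along the tool's x, y, z in m, then the turn, a rotation vector about the tool's x, y, z in units of 10 degrees (1.0 is 10 degrees). A call has 1 to 12 rows; each row is the pose to reach, as a shift and turn from the pose commanded when the call began, along the tool's axes at that moment; what a row does not reach only later rows make up. A row lasts 1/8 s, in which the tool goes at most 62.5 mm and 10.7 degrees, less where a joint would pass 70% of its speed; a pose out of reach is approached as far as the arm can. A call with a gripper value outside its range is refused whole. The fingers move at their own pace and stop on an object; "grip_force" is the grip in N (left out, the last holds). Time passes only in rows, so rows that repeat a pose let the fingers close. It gives the time, the measured TCP pose, the force and the opening at its end, in the units of the state.
- r.sense(): the state, without advancing time (a new reading comes with each control period).
- r.grab_frame(name): name is "side" or "top"; returns the picture (384x512x3 uint8, red, green, blue); there is no depth.
- r.calibration(name): a dict with "fx", "fy", "cx", "cy" (pixels), "R" (3x3) and "t" (3): a world point X has camera coordinates R X + t. Camera axes: x right, y down, z forward; pixel columns grow to the right and rows downward; lengths in mm; the calibration is good to about 2 mm. A picture is of the moment at which its call begins. calibration takes no time and is no camera call.
- r.sign_off(): hands the job in, once; it reports no verdict.
The state is a dict: "clock": time; "qpos": joint angles; "qvel": joint speeds; "joint_efforts": joint torques, N m; "eef_pos": TCP position; "tcp_rot": TCP orientation; "contact_force": force on the tool from outside, world axes, zero at the start; "wrist_torque": the same for the moment, N m; "opening": opening from 0.0 (shut) to 1.0 (fully open).
Only numpy, scipy, OpenCV 4.12 (cv2) and the standard library are available. Lean on these libraries where they do the work, as an engineer would, in place of code of your own. Each camera call takes 0.05 s, during which the arm holds its last target. There are 200 camera calls.

## Working session

There is one attempt and no reset: what is moved stays moved. The work goes in short steps, Python scripts to look and compute and a tool call to move; the robot and the scene stay as the last step left them, time stands still between calls to the robot, and variables do not carry over. Pictures are saved under pics/ and viewed, on a budget of 10 in all, crops included, one or two more only if the job needs it, and the job is handed in when it is done.

Besides the shell and the picture viewer there is one more tool, called after "Request:" as name([rows], argument=value, ...), one row to a line, values as JSON. servo_tool: Moves the arm, as the interface text tells. Its arguments: {"type":"object","properties":{"motion":{"type":"array","items":{"type":"array","items":{"type":"number"}}},"grip_force":{"type":"number"}},"required":["motion"]}

```bash
mkdir -p pics; ls; python3 - <<'E'
from rig import r
import cv2,numpy as np
np.set_printoptions(precision=4,suppress=True)
print(r.sense())
for n in("side","top"):
    im=r.grab_frame(n); cv2.imwrite(f"pics/{n}0.png",im[:,:,::-1]); print(n,r.calibration(n))
E
```

```text
pics
{'clock': 0.0, 'qpos': array([-1.3514,  0.3537,  1.6341,  0.    ,  1.1552, -0.0024]), 'qvel': array([ 0.0007,  0.0004, -0.0005, -0.0002,  0.0016, -0.0022]), 'joint_efforts': array([  0.0005, -60.5238, -34.207 ,   0.0001,   0.0095,  -0.    ]), 'eef_pos': array([ 137.3803, -609.2399,  230.5662]), 'tcp_rot': array([-1.5708,  0.0014, -1.349 ]), 'contact_force': array([ 0.6117,  0.5168, -0.5506]), 'wrist_torque': array([ 0.0026, -0.0209, -0.0816]), 'opening': 0.9938516018880259}
side {'fx': 443.6979493085749, 'fy': 443.6979493085749, 'cx': 255.5049541021384, 'cy': 195.22149296509943, 'R': array([[ 0.9788, -0.2047, -0.0083],
       [-0.1108, -0.4948, -0.8619],
       [ 0.1724,  0.8445, -0.507 ]]), 't': array([-441.5863,   71.7777,  974.1976])}
top {'fx': 376.1845544668481, 'fy': 376.1845544668481, 'cx': 255.07614797510598, 'cy': 192.31287889682807, 'R': array([[ 0.0244, -0.9997, -0.0033],
       [-0.9986, -0.0243, -0.0464],
       [ 0.0463,  0.0044, -0.9989]]), 't': array([-17.0765, 451.5819, 831.616 ])}
```

View pics/side0.png

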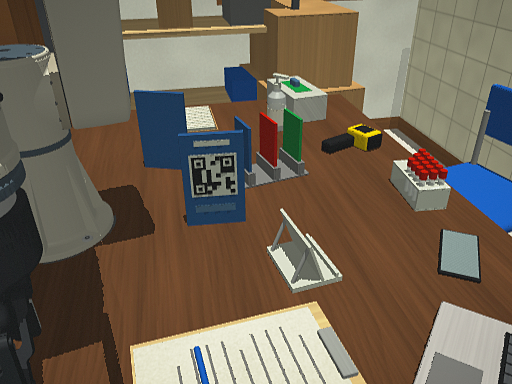

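View pics/top0.png

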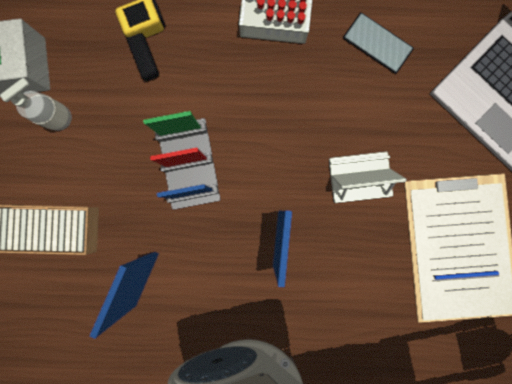

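The top view (row axis = −x) shows the rack with blue (187,192), red (180,157) and green (172,122), and the stand at (363,178). Things that could be taken for the wanted card:
- the blue card in the rack: top (187,192), side (243,145)
- a large coded blue card: top (283,248), side (213,175)
- a larger blue card: top (125,295), side (162,130)
- the blue box: side (240,83)

The smallest is the one in the rack, so I'll check it in a close crop.

```bash
python3 - <<'E'
import cv2,numpy as np
t=cv2.imread("pics/top0.png");s=cv2.imread("pics/side0.png")
a=cv2.resize(t[100:215,135:235],None,fx=4,fy=4,interpolation=cv2.INTER_CUBIC)[:440,:390]
b=cv2.resize(t[145:210,320:412],None,fx=4,fy=4,interpolation=cv2.INTER_CUBIC)
c=cv2.resize(s[100:195,225:310],None,fx=3,fy=3,interpolation=cv2.INTER_CUBIC)
o=np.zeros((560,800,3),np.uint8)
o[:440,:390]=a; o[:b.shape[0],400:400+b.shape[1]]=b; o[265:265+285,400:655]=c
cv2.imwrite("pics/crop1.png",o)
E
```

```text
(no output)
```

View pics/crop1.png

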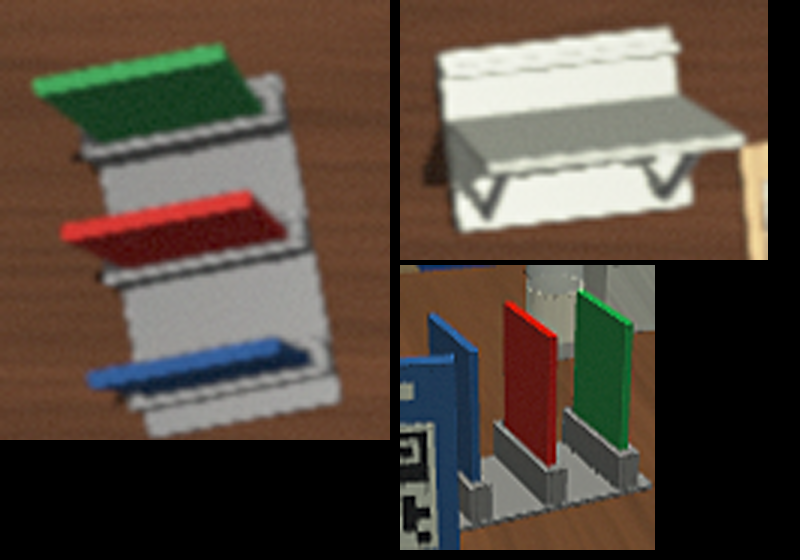

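The crop confirms the small blue card is in the slot nearest the robot, its top face at about (157,195) to (205,187) in the top image. The large coded card is a separate one. The stand's lip front edge runs (330,158) to (388,152), and its backstop top rim runs (343,187) to (405,179).

```bash
cat > h.py <<'E'
import cv2,numpy as np
from rig import r
np.set_printoptions(precision=1,suppress=True)
def ray(n,uv,z):
    c=r.calibration(n);R=np.array(c["R"]);C=-R.T@np.array(c["t"])
    uv=np.atleast_2d(uv).astype(float)
    d=np.c_[(uv[:,0]-c["cx"])/c["fx"],(uv[:,1]-c["cy"])/c["fy"],np.ones(len(uv))]@R
    return C+d*((z-C[2])/d[:,2])[:,None]
def proj(n,X):
    c=r.calibration(n);p=np.atleast_2d(X)@np.array(c["R"]).T+np.array(c["t"])
    return np.c_[c["fx"]*p[:,0]/p[:,2]+c["cx"],c["fy"]*p[:,1]/p[:,2]+c["cy"]]
E
python3 - <<'E'
from h import *
t=cv2.imread("pics/top0.png")
hsv=cv2.cvtColor(t,cv2.COLOR_BGR2HSV)
def rect(mask,box):
    m=np.zeros(mask.shape,np.uint8);x0,y0,x1,y1=box;m[y0:y1,x0:x1]=mask[y0:y1,x0:x1]
    ys,xs=np.nonzero(m); P=np.c_[xs,ys].astype(np.float32); return P,cv2.boxPoints(cv2.minAreaRect(P))
H,S,V=[hsv[:,:,i].astype(int) for i in range(3)]
print("V in blue",sorted(V[183:200,150:212][(S[183:200,150:212]>120)&(abs(H[183:200,150:212]-110)<15)])[::12])
for nm,h,box,vt in(("blue",110,(150,180,215,202),125),("red",0,(148,145,212,170),150),("green",62,(140,108,210,140),110)):
    dh=np.minimum(abs(H-h),180-abs(H-h))
    P,b=rect((dh<12)&(S>110)&(V>vt),box)
    W=ray("top",P,156); c=W.mean(0); (a,s,vt_)=np.linalg.svd(W[:,:2]-c[:2]);d=vt_[0]
    L=(W[:,:2]-c[:2])@d; T=(W[:,:2]-c[:2])@vt_[1]
    mid=c[:2]+d*(L.max()+L.min())/2
    print(nm,len(P),"centre",mid,"len",np.ptp(L)," thick",np.ptp(T),"yaw deg",np.degrees(np.arctan2(d[1],d[0]))%180-90)
f=lambda *p:np.array([[320+(x-400)/4-.4,145+y/4-.4] for x,y in p])
lip=ray("top",f((440,53),(672,27)),22)[:,:2]
bs=ray("top",f((490,170),(742,143)),95)[:,:2]
base=ray("top",f((458,231),(693,206)),0)[:,:2]
for nm,e,x in(("lip",lip,18),("backstop rear top",bs,-47),("base",base,-73)):
    v=e[0]-e[1];l=np.linalg.norm(v);n=np.array([v[1],-v[0]])/l
    print(nm,e.ravel(),"w",l,"yaw",np.degrees(np.arctan2(-v[0],v[1])),"origin",e.mean(0)-n*x)
E
```

```text
V in blue [np.int64(48), np.int64(52), np.int64(54), np.int64(54), np.int64(55), np.int64(56), np.int64(58), np.int64(60), np.int64(63), np.int64(69), np.int64(79), np.int64(85), np.int64(89), np.int64(110), np.int64(129), np.int64(135), np.int64(139), np.int64(141), np.int64(146), np.int64(149), np.int64(150), np.int64(151), np.int64(151), np.int64(152), np.int64(153), np.int64(154), np.int64(155), np.int64(157)]
blue 171 centre [445.7 131.3] len 88.58040176442913  thick 6.710796348400523 yaw deg 12.373305840534428
red 203 centre [513.9 146.9] len 89.63930078610113  thick 8.429042579535174 yaw deg 12.0979384644438
green 198 centre [582. 162.] len 89.07474101100357  thick 7.969004353620005 yaw deg 12.006553588849968
lip [ 531.8 -169.3  549.3 -297.5] w 129.41169792477683 yaw 7.800696969307896 origin [ 522.7 -235.9]
backstop rear top [ 462.7 -181.3  479.4 -307.9] w 127.65119964984932 yaw 7.512717595142655 origin [ 517.6 -238.5]
base [ 434.  -185.3  451.3 -317.9] w 133.72223109497685 yaw 7.466001016415168 origin [ 515.  -242.1]
```

The rack is consistent: card spacing is 70 mm and yaw is about 12.2°. The stand's three origin estimates differ by about 8 mm, so I'll look closer with both views.

```bash
python3 - <<'E'
from h import *
o=np.zeros((600,800,3),np.uint8)
def put(n,x0,y0,x1,y1,k,ox,oy):
    im=cv2.imread(f"pics/{n}0.png")[y0:y1,x0:x1]
    im=cv2.resize(im,None,fx=k,fy=k,interpolation=cv2.INTER_LANCZOS4); 
    o[oy:oy+im.shape[0],ox:ox+im.shape[1]]=im
put("top",325,147,409,205,8-3,0,0)      # 420x290
put("side",262,203,346,295,5,430-60+60-0,0) # 420 -> clipped
cv2.imwrite("pics/crop2.png",o[:470,:])if 0 else None
o=np.zeros((470,800,3),np.uint8)
for n,b,k,ox in(("top",(326,148,408,206),4.7,0),("side",(264,205,345,293),4.9,400)):
    im=cv2.resize(cv2.imread(f"pics/{n}0.png")[b[1]:b[3],b[0]:b[2]],None,fx=k,fy=k,interpolation=cv2.INTER_LANCZOS4)
    o[:im.shape[0],ox:ox+im.shape[1]]=im
cv2.imwrite("pics/crop2.png",o)
E
```

```text
Traceback (most recent call last):
ValueError: could not broadcast input array from shape (460,420,3) into shape (460,370,3)
```

```bash
python3 - <<'E'
from h import *
o=np.zeros((470,800,3),np.uint8)
for n,b,k,ox in(("top",(326,148,408,206),4.7,0),("side",(264,205,345,293),4.9,400)):
    im=cv2.resize(cv2.imread(f"pics/{n}0.png")[b[1]:b[3],b[0]:b[2]],None,fx=k,fy=k,interpolation=cv2.INTER_LANCZOS4)
    o[:im.shape[0],ox:ox+im.shape[1]]=im
cv2.imwrite("pics/crop2.png",o)
E
```

```text
(no output)
```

View pics/crop2.png

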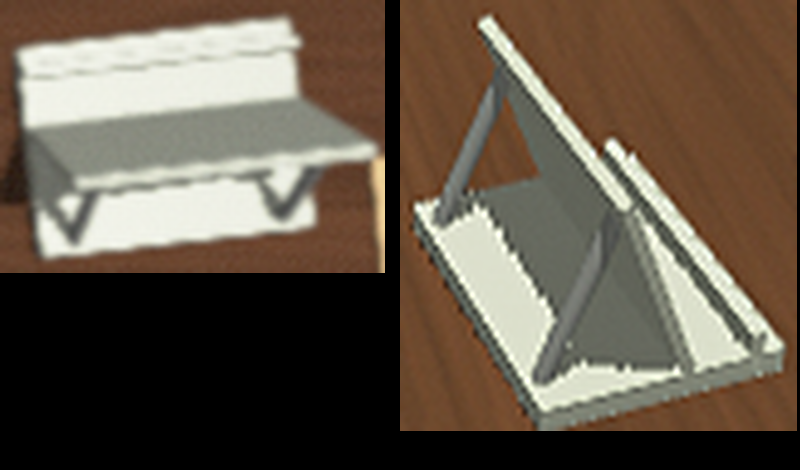

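The base plate is 12 mm thick throughout and extends in front of the lip, so I had read its front edge wrongly. I'll recast the base rear corners at z=12, the rim rear corners at z=94.5 and the lip inner edge at z=22, in both views.

```bash
python3 - <<'E'
from h import *
T=lambda *p:np.array([[326+x/4.7-.4,148+y/4.7-.4] for x,y in p])
S=lambda *p:np.array([[264+(x-400)/4.9-.4,205+y/4.9-.4] for x,y in p])
# (name, cam, pixels +y end then -y end, z, x)
for nm,n,p,z,x in(("base rear","top",T((43,257),(316,224)),12,-73),("rim rear","top",T((78,191),(374,160)),94.5,-46.4),
  ("rim front","top",T((70,180),(376,148)),96.6,-40.8),
  ("lip inner","top",T((20,78),(300,45)),22,12),
  ("base rear","side",S((415,206),(541,414)),12,-73),("rim front","side",S((490,14),(634,210)),96.6,-40.8)):
    e=ray(n,p,z)[:,:2];v=e[0]-e[1];l=np.linalg.norm(v);nn=np.array([v[1],-v[0]])/l
    print(nm,n,"w %.1f yaw %.1f"%(l,np.degrees(np.arctan2(-v[0],v[1]))),"origin",e.mean(0)-nn*x, "backproj z check")
O=np.array([515.5,-238.5]);y=np.radians(7.5)
def W(x,yy,z): return [O[0]+x*np.cos(y)-yy*np.sin(y),O[1]+x*np.sin(y)+yy*np.cos(y),z]
for nm,X in(("base rear",[W(-73,65,12),W(-73,-65,12)]),("rim front",[W(-40.8,65,96.6),W(-40.8,-65,96.6)]),("lip in",[W(12,65,22),W(12,-65,22)]),("lip out",[W(18,65,22),W(18,-65,22)])):
    print(nm,"top",((proj("top",X)-[326-.4,148-.4])*4.7).ravel(),"side",((proj("side",X)-[264-.4,205-.4])*4.9+[400,0]).ravel())
E
```

```text
base rear top w 130.6 yaw 8.3 origin [ 515.5 -238.3] backproj z check
rim rear top w 127.6 yaw 7.4 origin [ 514.6 -239. ] backproj z check
rim front top w 131.6 yaw 7.4 origin [ 513.8 -237.8] backproj z check
lip inner top w 132.9 yaw 8.1 origin [ 515.2 -237.6] backproj z check
base rear side w 131.0 yaw 7.2 origin [ 516.7 -237.7] backproj z check
rim front side w 134.5 yaw 6.8 origin [ 516.  -237.6] backproj z check
base rear top [ 41.6 255.3 313.9 226.2] side [412.5 209.  539.1 415.6]
rim front top [ 73.9 176.3 376.1 144. ] side [490.2  19.2 633.5 208.3]
lip in top [ 25.1  75.5 299.3  46.2] side [603.6 147.5 752.5 341.1]
lip out top [ 23.6  62.9 297.7  33.6] side [616.7 144.6 767.  337.4]
```

Both views now agree: stand origin about (515.3, −238.0), yaw about 7.6°. Next is a planner helper and the first approach.

```bash
cat >> h.py <<'E'
from scipy.spatial.transform import Rotation as Ro
def toolR(yaw,tilt=0):
    a,t=np.radians(yaw),np.radians(tilt); ex=np.array([np.cos(a),np.sin(a),0]);ez=np.array([0,0,1.])
    f=np.cos(t)*ex+np.sin(t)*ez; d=np.sin(t)*ex-np.cos(t)*ez
    return np.c_[f,d,np.cross(f,d)]
def go(*targets):  # (pos mm, yaw deg, tilt deg): shift m, turn /10deg in the present tool axes
    s=r.sense();R0=Ro.from_euler("xyz",s["tcp_rot"]).as_matrix();p=s["eef_pos"]
    print("t",round(s["clock"],2),"tcp",p,"F",s["contact_force"],"open",round(s["opening"],3))
    for q,y,t in targets:
        print(np.round(R0.T@(np.array(q)-p)/1000,4).tolist(),np.round(Ro.from_matrix(R0.T@toolR(y,t)).as_rotvec()*18/np.pi,3).tolist())
E
python3 - <<'E'
from h import *
go(((480,-300,300),12.2,0),((446,131,300),12.2,0))
E
```

```text
t 0.1 tcp [ 137.4 -609.2  230.6] F [-0.5  0.6 -0.3] open 1.003
[-0.2264, -0.0691, 0.4022] [-0.006, -8.949, -0.006]
[-0.6543, -0.0685, 0.4639] [-0.006, -8.949, -0.006]
```

Request:
servo_tool([
  [0, -0.226, -0.07, 0.402, 0, -8.95, 0],
  [0, -0.226, -0.07, 0.402, 0, -8.95, 0],
  [0, -0.226, -0.07, 0.402, 0, -8.95, 0],
  [0, -0.226, -0.07, 0.402, 0, -8.95, 0],
  [0, -0.226, -0.07, 0.402, 0, -8.95, 0],
  [0, -0.226, -0.07, 0.402, 0, -8.95, 0],
  [0, -0.226, -0.07, 0.402, 0, -8.95, 0],
  [0, -0.226, -0.07, 0.402, 0, -8.95, 0],
  [0, -0.226, -0.07, 0.402, 0, -8.95, 0],
  [0, -0.226, -0.07, 0.402, 0, -8.95, 0],
  [0, -0.226, -0.07, 0.402, 0, -8.95, 0],
])

```text
clock: 1.48
eef_pos: [479.6, -300.9, 301.0]
tcp_rot: [-1.57, 0.0, 0.211]
contact_force: [0.7, 0.3, -0.3]
opening: 0.499
```

```bash
python3 -c "
from h import *
go(((446,131,300),12.2,0))"
```

```text
t 1.48 tcp [ 479.6 -300.9  301. ] F [ 0.7  0.3 -0.3] open 0.499
[0.0577, 0.0011, 0.4294] [-0.002, -0.01, -0.003]
```

Request:
servo_tool([
  [0, 0.058, 0, 0.429, 0, 0, 0],
  [0, 0.058, 0, 0.429, 0, 0, 0],
  [0, 0.058, 0, 0.429, 0, 0, 0],
  [0, 0.058, 0, 0.429, 0, 0, 0],
  [0, 0.058, 0, 0.429, 0, 0, 0],
  [0, 0.058, 0, 0.429, 0, 0, 0],
  [0, 0.058, 0, 0.429, 0, 0, 0],
  [0, 0.058, 0, 0.429, 0, 0, 0],
  [0, 0.058, 0.1, 0.429, 0, 0, 0],
  [0, 0.058, 0.1, 0.429, 0, 0, 0],
  [0, 0.058, 0.1, 0.429, 0, 0, 0],
])

```text
clock: 2.85
eef_pos: [444.1, 129.1, 199.2]
tcp_rot: [-1.571, 0.006, 0.211]
contact_force: [-0.5, -0.5, 0.5]
opening: 0.502
```

```bash
python3 -c "
from h import *
go(((446,131,115),12.2,0))
o=np.zeros((384,800,3),np.uint8)
t=r.grab_frame('top')[:,:,::-1][60:280,80:300];s=r.grab_frame('side')[:,:,::-1][0:220,130:350]
o[:,:400]=cv2.resize(t,(400,384));o[:,400:]=cv2.resize(s,(400,384));cv2.imwrite('pics/above.png',o)"
```

```text
t 2.85 tcp [444.1 129.1 199.2] F [-0.5 -0.5  0.5] open 0.502
[0.0027, 0.0842, 0.0015] [0.004, -0.011, -0.032]
```

View pics/above.png

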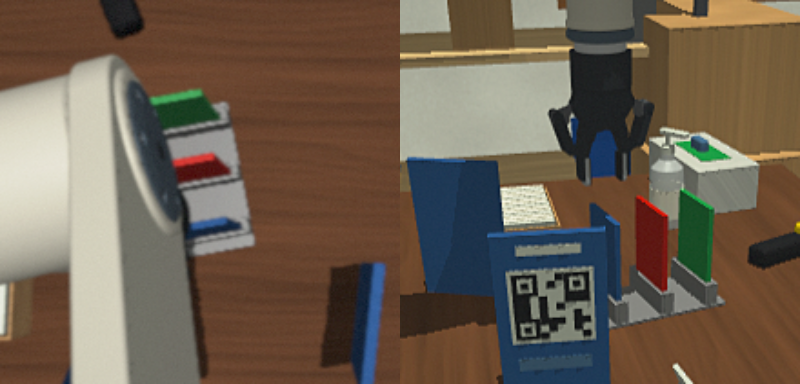

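The gripper stands over the blue card (top about (160–205, 195) px), with fingers to either side in the side view and the red card clear. Descend and grip.

Request:
servo_tool([
  [0, 0.003, 0.03, 0.002, 0, 0, 0],
  [0, 0.003, 0.06, 0.002, 0, 0, 0],
  [0, 0.003, 0.084, 0.002, 0, 0, 0],
  [0, 0.003, 0.084, 0.002, 0, 0, 0],
  [0, 0.003, 0.084, 0.002, 0, 0, 0],
])

```text
clock: 3.58
eef_pos: [449.9, 133.5, 119.1]
tcp_rot: [-1.571, -0.003, 0.213]
contact_force: [0.4, 0.2, 0.5]
opening: 0.498
```

Request:
servo_tool([
  [-0.6, 0, 0, 0, 0, 0, 0],
  [-0.7, 0, 0, 0, 0, 0, 0],
  [-0.8, 0, 0, 0, 0, 0, 0],
  [-0.9, 0, 0, 0, 0, 0, 0],
  [-1, 0, 0, 0, 0, 0, 0],
  [-1, 0, 0, 0, 0, 0, 0],
], grip_force=40)

```text
clock: 4.32
eef_pos: [447.3, 133.2, 118.0]
tcp_rot: [-1.571, 0.002, 0.213]
contact_force: [-5.2, -1.4, 14.6]
opening: 0.091
```

```bash
python3 -c "
from h import *
go()"
```

```text
t 4.33 tcp [447.3 133.2 118. ] F [-5.2 -1.4 14.6] open 0.091
```

Gripped: the opening of 0.091 is about 7.7 mm, which fits 8 mm. Draw it straight up, easing the 2 mm sideways preload.

Request:
servo_tool([
  [-1, -0.002, -0.01, 0, 0, 0, 0],
  [-1, -0.002, -0.025, 0, 0, 0, 0],
  [-1, -0.002, -0.04, 0, 0, 0, 0],
  [-1, -0.002, -0.06, 0, 0, 0, 0],
  [-1, -0.002, -0.08, 0, 0, 0, 0],
  [-1, -0.002, -0.11, 0, 0, 0, 0],
  [-1, -0.002, -0.14, 0, 0, 0, 0],
  [-1, -0.002, -0.14, 0, 0, 0, 0],
  [-1, -0.002, -0.14, 0, 0, 0, 0],
])

```text
clock: 5.45
eef_pos: [446.1, 132.8, 257.0]
tcp_rot: [-1.571, 0.0, 0.213]
contact_force: [-0.2, 0.1, -1.9]
opening: 0.087
```

```bash
python3 -c "
from h import *
go(((500,-60,300),7.6,20),((490,-238,300),7.6,20))
o=np.zeros((384,800,3),np.uint8)
t=r.grab_frame('top')[:,:,::-1][60:280,80:300];s=r.grab_frame('side')[:,:,::-1][0:220,130:350]
cv2.imwrite('pics/side_lift.png',r.grab_frame('side')[:,:,::-1])
o[:,:400]=cv2.resize(t,(400,384));o[:,400:]=cv2.resize(s,(400,384));cv2.imwrite('pics/lift.png',o)"
```

```text
t 5.45 tcp [446.1 132.8 257. ] F [-0.2  0.1 -1.9] open 0.087
[0.0119, -0.043, -0.1999] [-0.08, 0.456, -2.0]
[-0.0355, -0.043, -0.3717] [-0.08, 0.456, -2.0]
```

View pics/lift.png

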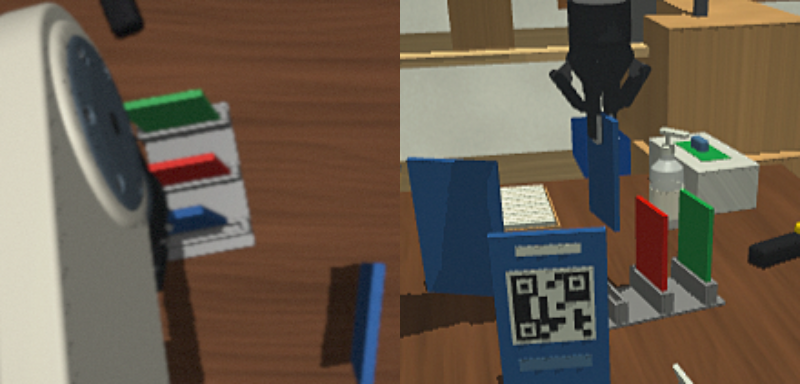

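The card is lifted clear (bottom at about z=145), and red and green are undisturbed. Carry it to the stand while tilting 20°.

```bash
cat >> h.py <<'E'
O=np.array([515.3,-238.0,0]);YS=7.6
def sw(x,y,z):
    a=np.radians(YS);return O+[x*np.cos(a)-y*np.sin(a),x*np.sin(a)+y*np.cos(a),z]
U=np.array([-np.sin(np.radians(20)),0,np.cos(np.radians(20))]);F=np.array([U[2],0,-U[0]])
def tcp(xr,zr,dy=1.5,h=112): # stand-frame rear lower edge -> TCP world
    return sw(*(np.array([xr,dy,zr])+4*F+h*U))
E
python3 -c "
from h import *
print(tcp(-6,62),tcp(-9,13))
go(((480,-60,280),7.6,0),(tcp(-6,82),YS,20))"
```

```text
[ 474.9 -241.9  168.6] [ 471.9 -242.3  119.6]
t 5.6 tcp [445.8 132.7 256.3] F [ 1.   1.2 -0.5] open 0.09
[-0.0074, -0.0236, -0.1956] [0.001, 0.461, -0.011]
[-0.0506, 0.0678, -0.3723] [-0.079, 0.456, -2.01]
```

Request:
servo_tool([
  [-1, -0.007, -0.024, -0.05, 0, 0.1, 0],
  [-1, -0.007, -0.024, -0.1, 0, 0.2, 0],
  [-1, -0.007, -0.024, -0.15, 0, 0.3, -0.3],
  [-1, -0.007, -0.024, -0.196, 0, 0.46, -0.6],
  [-1, -0.02, -0.02, -0.24, 0, 0.46, -1],
  [-1, -0.03, -0.01, -0.28, -0.04, 0.46, -1.4],
  [-1, -0.04, 0.02, -0.32, -0.06, 0.46, -1.7],
  [-1, -0.051, 0.045, -0.35, -0.08, 0.456, -2],
  [-1, -0.051, 0.068, -0.372, -0.08, 0.456, -2.01],
  [-1, -0.051, 0.068, -0.372, -0.08, 0.456, -2.01],
  [-1, -0.051, 0.068, -0.372, -0.08, 0.456, -2.01],
  [-1, -0.051, 0.068, -0.372, -0.08, 0.456, -2.01],
])

```text
clock: 7.1
eef_pos: [475.7, -240.7, 190.0]
tcp_rot: [-1.571, -0.352, 0.134]
contact_force: [0.2, -0.2, -1.5]
opening: 0.088
```

```bash
python3 -c "
from h import *
s=r.sense();print('rot err',np.degrees(Ro.from_matrix(Ro.from_euler('xyz',s['tcp_rot']).as_matrix().T@toolR(YS,20)).as_rotvec()))
go((tcp(-6,35),YS,20))
t=r.grab_frame('top')[:,:,::-1];s=r.grab_frame('side')[:,:,::-1]
cv2.imwrite('pics/t1.png',t);cv2.imwrite('pics/s1.png',s)
o=np.zeros((480,800,3),np.uint8)
o[:,:400]=cv2.resize(t[100:220,310:410],(400,480),interpolation=2);o[:,400:]=cv2.resize(s[180:300,250:350],(400,480),interpolation=2);cv2.imwrite('pics/hover.png',o)"
```

```text
rot err [-0.   0.1  0.1]
t 7.1 tcp [ 475.7 -240.7  190. ] F [ 0.2 -0.2 -1.5] open 0.088
[-0.0175, 0.0451, -0.001] [-0.001, 0.007, 0.014]
```

View pics/hover.png

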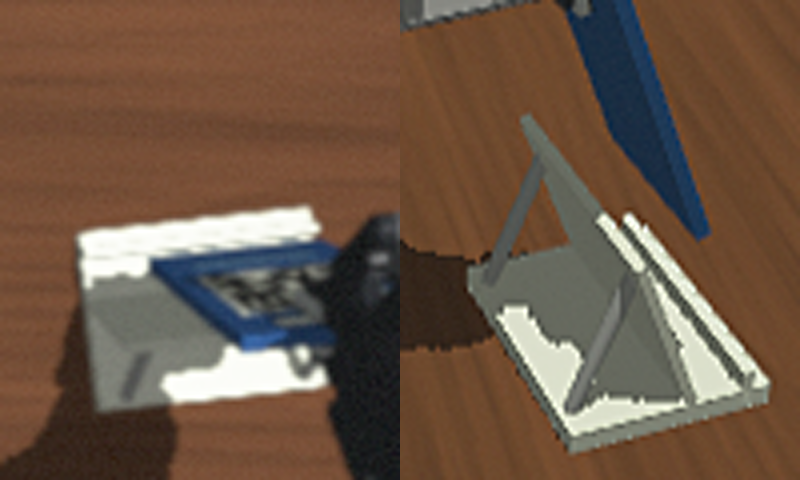

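Hovering over the stand: the code faces out towards the visitors (top view), and in the side crop the card's lower edge runs from about (612,135) to (703,240). I'll check the card-in-hand offsets against those corners.

```bash
python3 - <<'E'
from h import *
p=r.sense()["eef_pos"];Rt=toolR(YS,20)
def lab(c): # card-frame point (x face normal, y width, z up from underside) with h=112, dy=-1.5
    return p+Rt@np.array([c[0],112-c[2],c[1]-1.5])
names={"rear -y":(-4,-45,0),"front -y":(4,-45,0),"rear +y":(-4,45,0)}
for k,c in names.items():
    print(k,"side crop",(proj("side",lab(c))[0]-[250,180]+.4)*4,"stand-frame z",lab(c)[2])
print("front +y top crop",(proj("top",lab((4,45,0)))[0]-[310,100]+.4)*4)
e=.5
J=[(proj("side",lab((-4,-45,0))+Rt@v)[0]-proj("side",lab((-4,-45,0)))[0])*4/1 for v in np.eye(3)]
print("crop px per mm of normal, down, y:",np.array(J))
E
```

```text
rear -y side crop [297.5 249.4] stand-frame z 83.49387009916526
front -y side crop [313.2 240.9] stand-frame z 86.23003124577062
rear +y side crop [212.  144.5] stand-frame z 83.49387009916526
front +y top crop [148.7 255.9]
crop px per mm of normal, down, y: [[ 2.  -1.1]
 [ 0.5  1.6]
 [-1.  -1.3]]
```

Compared with the prediction, the card sits about 5 mm higher in the hand (so I'll feel for the ledge) and about 2 mm towards −y. I'll correct y by 2 mm and descend.

```bash
python3 -c "
from h import *
go((tcp(-6,50,3.5),YS,20),(tcp(-6,22,3.5),YS,20))"
```

```text
t 7.2 tcp [ 475.7 -240.9  190.1] F [-0.6  0.  -1.5] open 0.087
[-0.0124, 0.0311, 0.0011] [0.001, 0.007, 0.016]
[-0.0221, 0.0574, 0.0012] [0.001, 0.007, 0.016]
```

Request:
servo_tool([
  [-1, -0.006, 0.015, 0.001, 0, 0, 0],
  [-1, -0.012, 0.031, 0.001, 0, 0, 0],
  [-1, -0.017, 0.044, 0.001, 0, 0, 0],
  [-1, -0.022, 0.057, 0.001, 0, 0, 0],
  [-1, -0.022, 0.057, 0.001, 0, 0, 0],
  [-1, -0.022, 0.057, 0.001, 0, 0, 0],
  [-1, -0.022, 0.057, 0.001, 0, 0, 0],
])

```text
clock: 8.07
eef_pos: [474.5, -240.9, 128.8]
tcp_rot: [-1.571, -0.352, 0.133]
contact_force: [-0.5, 0.2, -1.6]
opening: 0.084
```

```bash
python3 -c "
from h import *
go((tcp(-6,16,3.5),YS,20))
t=r.grab_frame('top')[:,:,::-1];s=r.grab_frame('side')[:,:,::-1]
o=np.zeros((480,800,3),np.uint8)
o[:,:400]=cv2.resize(t[100:220,310:410],(400,480),interpolation=2);o[:,400:]=cv2.resize(s[180:300,250:350],(400,480),interpolation=2);cv2.imwrite('pics/low.png',o)"
```

```text
t 8.07 tcp [ 474.5 -240.9  128.8] F [-0.5  0.2 -1.6] open 0.084
[-0.0019, 0.0059, 0.001] [0.003, 0.001, 0.016]
```

View pics/low.png

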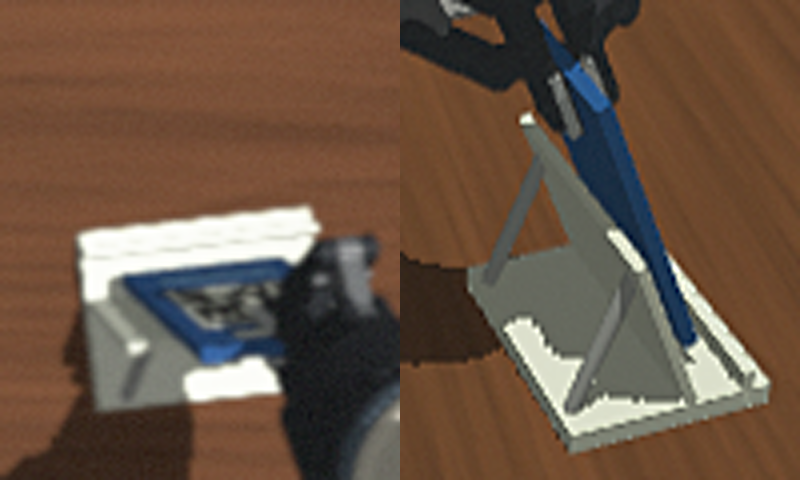

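The card is now between the lip and the backstop. Its lower +y front corner is at crop (125,275) in the top view, and its −y lower corners are near (692,345) in the side view. I'll check centring from those.

```bash
python3 - <<'E'
from h import *
def inv(W):
    a=np.radians(YS);d=W-O;return np.c_[d[:,0]*np.cos(a)+d[:,1]*np.sin(a),-d[:,0]*np.sin(a)+d[:,1]*np.cos(a),d[:,2]]
for z in (18,22,26):
    print("z",z,"front+y top",inv(ray("top",[310+125/4-.4,100+275/4-.4],z)),"front-y side",inv(ray("side",[250+294/4-.4,180+342/4-.4],z)))
    print("   rear-y side",inv(ray("side",[250+285/4-.4,180+348/4-.4],z-2.7)))
print("ledge +y end top",inv(ray("top",[310+82/4-.4,100+275/4-.4],12)))
print("base front -y side",inv(ray("side",[250+368/4-.4,180+383/4-.4],12)))
E
```

```text
z 18 front+y top [[-0.2 42.9 18. ]] front-y side [[  5.1 -30.6  18. ]]
   rear-y side [[  0.8 -30.2  15.3]]
z 22 front+y top [[-0.5 43.9 22. ]] front-y side [[  2.6 -34.9  22. ]]
   rear-y side [[ -1.6 -34.5  19.3]]
z 26 front+y top [[-0.8 44.8 26. ]] front-y side [[  0.2 -39.2  26. ]]
   rear-y side [[ -4.  -38.7  23.3]]
ledge +y end top [[ 3.  65.4 12. ]]
base front -y side [[ 27.3 -62.   12. ]]
```

Centred to within about 1 mm, with the underside's rear edge at about z=24. Creep down, watching the force.

Request:
servo_tool([
  [-1, -0.002, 0.004, 0, 0, 0, 0],
  [-1, -0.0035, 0.008, 0, 0, 0, 0],
  [-1, -0.0035, 0.008, 0, 0, 0, 0],
  [-1, -0.0035, 0.008, 0, 0, 0, 0],
])

```text
clock: 8.68
eef_pos: [473.5, -240.6, 119.4]
tcp_rot: [-1.57, -0.351, 0.132]
contact_force: [0.2, -0.0, -0.2]
opening: 0.089
```

Request:
servo_tool([
  [-1, -0.001, 0.002, 0, 0, 0, 0],
  [-1, -0.001, 0.002, 0, 0, 0, 0],
  [-1, -0.001, 0.002, 0, 0, 0, 0],
])

```text
clock: 9.05
eef_pos: [473.7, -240.9, 118.4]
tcp_rot: [-1.571, -0.352, 0.133]
contact_force: [-6.9, 0.2, 15.8]
opening: 0.091
```

Request:
servo_tool([
  [-1, -0.001, 0.0015, 0, 0, 0, 0],
  [-1, -0.001, 0.0015, 0, 0, 0, 0],
  [-1, -0.001, 0.0015, 0, 0, 0, 0],
])

```text
clock: 9.43
eef_pos: [473.8, -241.2, 118.3]
tcp_rot: [-1.572, -0.354, 0.133]
contact_force: [-16.7, 3.4, 36.9]
opening: 0.085
```

Contact with the ledge at TCP z≈118.4, so h≈112 as first assumed. The rear edge is about 3 mm in front of the backstop. Ease up and shift back against it.

Request:
servo_tool([
  [-1, 0, -0.003, 0, 0, 0, 0],
  [-1, 0, -0.003, 0, 0, 0, 0],
  [-1, -0.002, -0.003, 0, 0, 0, 0],
  [-1, -0.002, -0.003, 0, 0, 0, 0],
])

```text
clock: 9.93
eef_pos: [471.0, -241.4, 118.3]
tcp_rot: [-1.571, -0.353, 0.132]
contact_force: [2.1, 1.8, 6.7]
opening: 0.091
```

Request:
servo_tool([
  [-1, -0.0015, 0.0005, 0, 0, 0, 0],
  [-1, -0.0015, 0.0005, 0, 0, 0, 0],
  [-1, -0.0015, 0.0005, 0, 0, 0, 0],
])

```text
clock: 10.3
eef_pos: [470.4, -241.8, 117.9]
tcp_rot: [-1.572, -0.354, 0.132]
contact_force: [-0.2, 3.0, 11.7]
opening: 0.089
```

The card is at the backstop foot with a light load. Release.

Request:
servo_tool([
  [-1, 0, -0.0005, 0, 0, 0, 0],
  [-0.75, 0, -0.0005, 0, 0, 0, 0],
  [-0.7, 0, -0.0005, 0, 0, 0, 0],
  [-0.6, 0, -0.0005, 0, 0, 0, 0],
  [-0.5, 0, -0.0005, 0, 0, 0, 0],
  [-0.4, 0, -0.0005, 0, 0, 0, 0],
  [-0.4, 0, -0.0005, 0, 0, 0, 0],
  [-0.4, 0, -0.0005, 0, 0, 0, 0],
])

```text
clock: 11.3
eef_pos: [468.6, -241.3, 117.1]
tcp_rot: [-1.571, -0.351, 0.133]
contact_force: [0.0, -0.8, -0.2]
opening: 0.298
```

```bash
python3 -c "
from h import *
go()
t=r.grab_frame('top')[:,:,::-1];s=r.grab_frame('side')[:,:,::-1]
o=np.zeros((480,800,3),np.uint8)
o[:,:400]=cv2.resize(t[100:220,310:410],(400,480),interpolation=2);o[:,400:]=cv2.resize(s[180:300,250:350],(400,480),interpolation=2);cv2.imwrite('pics/rel.png',o)"
```

```text
t 11.3 tcp [ 468.6 -241.3  117.1] F [ 0.  -0.8 -0.2] open 0.298
```

View pics/rel.png

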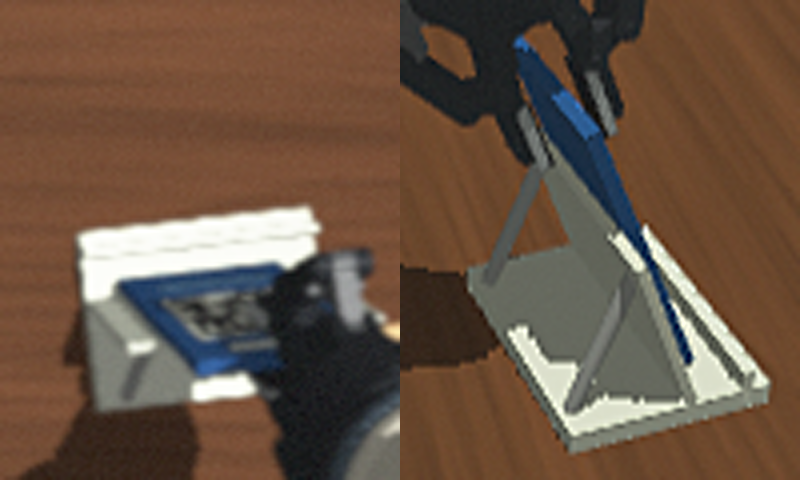

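The card leans on the backstop, both fingers are clear of it, and the force is zero. Retreat along the card's slope, then away.

Request:
servo_tool([
  [-0.4, 0, -0.02, 0, 0, 0, 0],
  [-0.4, 0, -0.045, 0, 0, 0, 0],
  [-0.4, 0, -0.08, 0, 0, 0, 0],
  [-0.4, 0, -0.12, 0, 0, 0, 0],
  [-0.4, 0, -0.16, 0, 0, 0, 0],
  [-0.4, 0, -0.16, 0.06, 0, 0, 0],
  [-0.4, 0, -0.16, 0.12, 0, 0, 0],
  [-0.4, 0, -0.16, 0.18, 0, 0, 0],
  [-0.4, 0, -0.16, 0.24, 0, 0, 0],
  [-0.4, 0, -0.16, 0.24, 0, 0, 0],
  [-0.4, 0, -0.16, 0.24, 0, 0, 0],
  [-0.4, 0, -0.16, 0.24, 0, 0, 0],
])

```text
clock: 12.9
eef_pos: [382.6, -12.0, 267.4]
tcp_rot: [-1.571, -0.351, 0.13]
contact_force: [1.0, 0.2, 0.6]
opening: 0.302
```

```bash
python3 -c "
from h import *
go()
t=r.grab_frame('top')[:,:,::-1];s=r.grab_frame('side')[:,:,::-1]
cv2.imwrite('pics/t2.png',t);cv2.imwrite('pics/s2.png',s)
o=np.zeros((600,800,3),np.uint8)
o[:480,:400]=cv2.resize(t[100:220,310:410],(400,480),interpolation=2);o[:480,400:]=cv2.resize(s[180:300,250:350],(400,480),interpolation=2);o[480:,:160]=t[100:220,135:295];o[480:,400:560]=s[80:200,200:360];cv2.imwrite('pics/end.png',o)"
```

```text
t 12.9 tcp [382.6 -12.  267.4] F [1.  0.2 0.6] open 0.302
```

View pics/end.png

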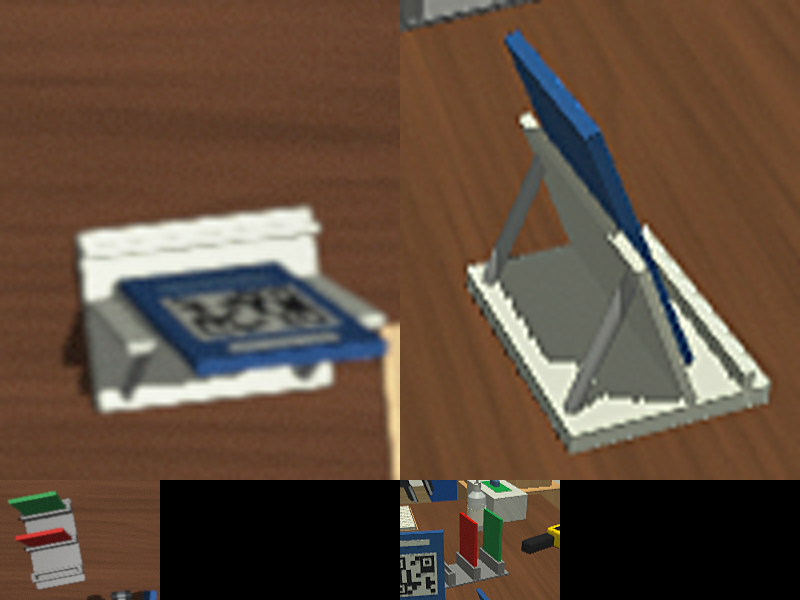

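The card stands by itself with the code facing out. Its foot line in the top crop runs (118,285) to (275,265), parallel to the lip, and red and green are still in the rack. Last numeric check.

```bash
python3 - <<'E'
from h import *
a=np.radians(YS)
def inv(W):
    d=W-O;return np.c_[d[:,0]*np.cos(a)+d[:,1]*np.sin(a),-d[:,0]*np.sin(a)+d[:,1]*np.cos(a),d[:,2]]
px=lambda *p:np.array([[310+x/4-.4,100+y/4-.4] for x,y in p])
print("foot front edge",inv(ray("top",px((117,284),(276,264)),14.7)))
print("top rear edge  ",inv(ray("top",px((197,374),(386,355)),153)))
print("expect x: foot front -2.5, top rear -61.3, y +-45")
sd=r.sense();print(sd["qvel"],sd["contact_force"],sd["clock"])
t=r.grab_frame("top")[:,:,::-1].astype(int);t2=cv2.imread("pics/t2.png").astype(int)
print("pixel change at stand since last picture",abs(t-t2)[140:210,320:412].mean(),"noise elsewhere",abs(t-t2)[20:90,170:230].mean())
E
```

```text
foot front edge [[ -4.4  47.2  14.7]
 [ -2.9 -42.3  14.7]]
top rear edge   [[-61.1  47.1 153. ]
 [-61.9 -41.2 153. ]]
expect x: foot front -2.5, top rear -61.3, y +-45
[ 0. -0.  0.  0. -0.  0.] [-0.5  0.4 -0.2] 13.0
pixel change at stand since last picture 1.9926501035196686 noise elsewhere 2.266746031746032
```

```bash
python3 -c "
from rig import r
print(r.sign_off())"
```

```text
the job is handed in; nothing more can be done
None
```

The small blue code card is out of the rack and on the white stand. It leans by itself on the backstop with its code facing the visitors, and I handed the job in at about 13 s.

- **Fit on the stand:** the last picture put the foot's front edge at x ≈ −3 to −4 mm (expected −2.5). The top rear edge was at about −61.5 mm (expected −61.3), so it lies along the 20° slope. It is square to the stand within about 1°.
- **Centring:** it is not perfect. The top view reads the card about 2–3 mm towards the stand's +y side, while an earlier two-view check gave within about 1 mm. I left it, because regrasping risked more than it would gain.
- **Stability:** there was no change beyond image noise between the last two pictures of the stand. They were only about 0.1 s apart, so the second after hand-in is not confirmed.
- **Robot and forces:** the gripper was well clear, with about 0 N on it at hand-in. The highest wrist force I read was about 41 N, while pressing the card onto the ledge (limit 120 N).
- **Other cards:** red and green still stand in their rack slots.
- **Disagreement on the way:** the side view suggested the card sat about 5 mm higher in the hand than it did. Feeling for the ledge settled it at the original value.

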